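# Put the spare globe bulbs away in the compartment drawer

## Task

Pull the deep drawer of the little grey cabinet fully open, take the two round globe bulbs out of the sloping carton and lower each one gently, cap up, to the bottom of an empty compartment of its own; then push the drawer fully shut. Leave the flat-faced reflector lamps in the carton, and do not disturb the things standing about. The bulbs are glass: do not drop or knock them into the drawer.

Things in the scene. Friction and masses are not known exactly. Their poses are not given: they have to be found in the camera images.
- cabinet: fixed grey steel cabinet with one drawer, 174 mm deep, 194 mm wide, 144 mm high, on low feet, with a flat tub (24 mm high) lying on the rear half of its top. Origin at bench level, 50 mm behind its front face, on the middle line; its -x axis points out of the front, the way the drawer slides. It stands on the left or on the right of the carton
- drawer_handle (a point): middle of the drawer's bar handle, a level round steel bar, 11 mm thick, 100 mm long along the cabinet's y, at 126 mm height, 35 mm in front of the drawer's front panel and 18 mm below the cabinet's top (one finger fits behind the bar from above); moves with the drawer. The panel is 180 mm wide and its top edge is at 136 mm height
- drawer: the steel drawer; slides 170 mm along the cabinet's -x from shut (origin 50 mm in front of the cabinet's origin) to its stop; friction 2 N, stays where left. Box 164 mm long, 168 wide, floor at 15 mm height, outer walls to 105 mm, crossing dividers to 85 mm: four compartments 80 mm square, 70 mm deep. Origin: rear face of the front panel, middle, 8 mm above the bench; axes as the cabinet's
- drawer_floor (a point): middle of the drawer's inner floor, where the dividers cross; axes as the cabinet's (-x out of the front). A bulb at the bottom of a compartment has its origin 32 mm above this
- front_left (a point): centre of the floor of the compartment next to the front panel, on the +y side; it already holds globe_stored
- front_right (a point): centre of the floor of the compartment next to the front panel, on the -y side; empty
- rear_left (a point): centre of the floor of the far compartment on the +y side; empty. Fully open, the far compartments' centres are 45 mm in front of the cabinet's front face
- rear_right (a point): centre of the floor of the far compartment on the -y side; empty
- carton: fixed cardboard carton on a steel stand sloping 26 degrees (0.45 rad) down toward its -x side. Origin: bench level under the stand's middle, z up. 168 mm wide (side flaps 200 mm); four cells, 75 mm square, 48 mm deep, in a lower and an upper row, pitch 78 mm; outer walls 62 mm. Bulbs stand in them cap outward along the slope's normal, so they lean 26 degrees toward -x
- lid_edge (a point): middle of the free edge of the carton's open lid: a fixed card 165 mm wide in line with the carton's rear wall, so it leans over the upper row, 63 mm behind those bulbs' axes and reaching 140 mm beyond the carton's rim. The upper row must be reached with the tool tilted along the bulb, under this lid
- globe_a: bulb with a round white globe, 64 mm diameter, a white neck (33 mm across) from 27 mm and a bare metal screw cap, 27 mm diameter, straight from 50 to 78 mm, tip at 83 mm (all from the origin toward the cap); 115 mm long, about 70 g, balanced near the origin. Origin: centre of the globe; +z along its axis to the cap. Starts in one of the two lower cells, left or right
- globe_b: bulb with a round white globe, 64 mm diameter, a white neck (33 mm across) from 27 mm and a bare metal screw cap, 27 mm diameter, straight from 50 to 78 mm, tip at 83 mm (all from the origin toward the cap); 115 mm long, about 70 g, balanced near the origin. Origin: centre of the globe; +z along its axis to the cap. Starts in one of the two upper cells, left or right
- globe_stored: third bulb, the same as globe_a, already standing in the front left compartment of the drawer; leave it there
- spot_a: reflector lamp: flat round face of 62 mm, finned aluminium cone, 37 mm white collar, 27 mm metal screw cap; 103 mm long, 90 g. Origin: on its axis 32 mm from the flat face; +z toward the cap. Stands in the other lower cell; stays there
- spot_b: reflector lamp: flat round face of 62 mm, finned aluminium cone, 37 mm white collar, 27 mm metal screw cap; 103 mm long, 90 g. Origin: on its axis 32 mm from the flat face; +z toward the cap. Stands in the other upper cell; stays there
- drink_can: drinks can, 66 mm diameter, 115 mm high, standing on the bench in front of the carton; origin at the centre of its underside
- mill: small pepper mill, 44 mm diameter, 90 mm high, standing in front of the carton; origin at the centre of its underside
- tape_roll: roll of black tape, 57 mm across, 19 mm high, lying in front of the carton; origin at the centre of its underside
- mug: orange mug, 78 mm diameter, 101 mm high, at the right near the bench's front edge; origin at the centre of its underside

How it is judged:
On the way, in this order (a step that is already met when the one before it is completed fails the run):
1. the drawer is pulled fully open (within 15 mm of its stop) (x of drawer in the frame of cabinet below -0.205 m), for 0.1 s.
2. both globe bulbs are at the bottom of compartments of the open drawer, cap up (x of drawer in the frame of cabinet below -0.11 m and x of globe_a in the frame of drawer_floor between -0.08 and 0.08 m and y of globe_a in the frame of drawer_floor between -0.08 and 0.08 m and z of globe_a in the frame of drawer_floor between 0.02 and 0.043 m and angle between each of globe_a, globe_b's own z axis and vertical below 0.7 rad and x of globe_b in the frame of drawer_floor between -0.08 and 0.08 m and y of globe_b in the frame of drawer_floor between -0.08 and 0.08 m and z of globe_b in the frame of drawer_floor between 0.02 and 0.043 m), for 0.2 s.
At the end, for the whole second after the job is handed in: Drawer shut within 8 mm. All three globe bulbs at the bottom of drawer compartments (origin under 43 mm above the drawer floor), within 40 degrees of cap up, at rest. Reflector lamps within 30 mm, bystanders within 50 mm of where they began (x of drawer in the frame of cabinet above -0.058 m and x of globe_a in the frame of drawer_floor between -0.08 and 0.08 m and y of globe_a in the frame of drawer_floor between -0.08 and 0.08 m and z of globe_a in the frame of drawer_floor between 0.02 and 0.043 m and angle between each of globe_a, globe_b, globe_stored's own z axis and vertical below 0.7 rad and x of globe_b in the frame of drawer_floor between -0.08 and 0.08 m and y of globe_b in the frame of drawer_floor between -0.08 and 0.08 m and z of globe_b in the frame of drawer_floor between 0.02 and 0.043 m and x of globe_stored in the frame of drawer_floor between -0.08 and 0.08 m and y of globe_stored in the frame of drawer_floor between -0.08 and 0.08 m and z of globe_stored in the frame of drawer_floor between 0.02 and 0.043 m and linear speed of each of globe_a, globe_b below 0.02 m/s and distance of each of spot_a, spot_b from where it was at the start of the episode below 0.03 m and distance of each of drink_can, mill, tape_roll, mug from where it was at the start of the episode below 0.05 m); the robot touches nothing.
It fails at once if a globe bulb knocks or presses on the drawer's inside with more than 28 N (as a drop of some 40 mm does) (contact force between any of globe_a, globe_b and drawer above 28 N).
It fails at once if a reflector lamp is moved by more than 40 mm (distance of any of spot_a, spot_b from where it was at the start of the episode above 0.04 m).
It fails at once if a bystander is moved by more than 60 mm or tipped over (distance of any of drink_can, mill, tape_roll, mug from where it was at the start of the episode above 0.06 m or angle between any of drink_can, mill, tape_roll, mug's own z axis and vertical above 0.6 rad).
It also fails if it takes over 72 s, if anything falls off the work surface, if the arm or the gripper's body presses on something with over 40 N, if the wrist force passes 120 N, or if a joint passes its speed limit or range.

## Robot

A 6-joint arm with a two-finger parallel gripper is mounted at the origin on a cart in front of the work surface, level with it; the furniture and walls round the work are solid. World frame = base frame: x ahead of the robot, y to its left, z up, the work surface at z = 0. Lengths are in m, angles in rad, forces in N, time in s.
With the tool pointing down it reaches from about 0.425 to 1.125 m from the base axis. Payload 14.9 kg.
Tool frame: the origin (TCP) lies midway between the tips of the shut fingers; the grasp point (between the pads) lies 19 mm behind it; z points along the fingers, y is the line along which they close (so a half turn about z gives the same grasp; the last joint's range is limited). The gripper opens to 91 mm and grips with 3 to 60 N. Pads are 32 mm wide; open, the fingers measure 118 mm over their backs; the gripper's body (76 mm by 178 mm) begins 60 mm behind the grasp point.
Start: joints at [-1.155, 0.379, 1.734, -0, 1.028, -0.033], TCP at [0.304, -0.631, 0.214] pointing down, gripper open.
Joint ranges: [-2.77, 2.77], [-0.74, 2.19], [0, 2.66], [-1.06, 4.2], [0.31, 2.87], [-3.08, 3.08]. Speed limits (rad/s): [1.89, 1.89, 2.39, 3.14, 3.14, 3.14].

## Interface

Orientations are given as a 3x3 rotation matrix whose columns are the frame's x, y, z axes.
In Python, from workcell import arm gives the robot as it stands.
- The arm moves only by the shell command python3 -m inch 'ROWS' [FORCE]. ROWS is JSON, a list of rows, each a list of 5 numbers: the finger opening in m, from 0 to 0.0912, then the shift along the tool's x, y, z in m, then the turn about the tool's z in degrees. In form: [[claw, dx, dy, dz, turn], ...]. A call has 1 to 8 rows; each row shifts and turns the commanded pose from where the row before left it, along the tool's axes as they then stand; what a row does not reach is not made up. A row lasts 1/12 s, in which the tool goes at most 41.7 mm and 7.16 degrees, less where a joint would pass 70% of its speed; a pose out of reach is approached as far as the arm can. A call with a gripper value outside its range is refused whole. The fingers move at their own pace and stop on an object; FORCE is the grip in N (left out, the last holds). Time passes only in rows, so rows that do not move let the fingers close. It gives the time, the measured TCP pose, the force, the opening and the grip force at its end, in the units of the state.
- arm.get_state(): the state, without advancing time (a new reading comes with each control period).
- arm.grab_frame(name): name is "side" or "top" or "wrist"; returns the picture (480x640x3 uint8, blue, green, red); there is no depth.
- arm.calibration(name): a dict with "camera_matrix" (3x3 intrinsics, pixels), "rvec" (rotation vector, rad) and "tvec" (3), from world to camera coordinates, as OpenCV has them; the wrist camera has in their place "mount" (4x4, takes a point from camera to tool coordinates, whose origin is the TCP and whose axes are the flange's). Camera axes: x right, y down, z forward; pixel columns grow to the right and rows downward; lengths in m; the calibration is good to about 2 mm. The wrist camera is an equidistant fisheye: a pixel r from the principal point sees the ray r / f radians off the axis. A picture is of the moment at which its call begins: read the wrist's pose just before it. calibration takes no time and is no camera call.
- arm.sign_off(): hands the job in; it is judged then, once.
The state is a dict: "clock": time; "qpos": joint angles; "dq": joint speeds; "joint_efforts": joint torques, N m; "tool_pos": TCP position; "orientation": TCP orientation; "wrist_force": force on the tool from outside, world axes, zero at the start; "moment": the same for the moment, N m; "gripper_width": finger opening in m; "gripper_force": force on a finger pad.
Only numpy, scipy, OpenCV 4.12 (cv2) and the standard library are available. Lean on these libraries where they do the work, as an engineer would, in place of code of your own. Each camera call takes 0.05 s, during which the arm holds its last target. There are 200 camera calls.

## Working session

There is one attempt and no reset: what is moved stays moved. The work goes in short steps, Python scripts to look and compute and a shell command to move; the robot and the scene stay as the last step left them, time stands still between calls to the robot, and variables do not carry over. Pictures are saved under pics/ and viewed, at most 10 in all, crops included, and the job is handed in when it is done.

```bash
mkdir -p pics; ls; python3 - <<'E'
from workcell import arm
import cv2
s=arm.get_state(); print(s)
for n in("side","top"):
    print(n,arm.calibration(n)); cv2.imwrite(f"pics/{n}0.png",arm.grab_frame(n))
print(arm.calibration("wrist"))
E
```

```text
pics
{'clock': 0.0, 'qpos': array([-1.15529134e+00,  3.79422793e-01,  1.73477468e+00, -2.73188823e-06,
        1.02851397e+00, -3.33262847e-02]), 'dq': array([ 5.60724374e-05,  1.84108272e-03,  4.79697249e-04, -6.89511333e-04,
       -4.19407413e-04, -4.55132746e-04]), 'joint_efforts': array([-2.65968156e-03, -7.63719320e+01, -4.34367764e+01,  6.49414700e-02,
        4.24393045e-02, -7.82348275e-05]), 'tool_pos': array([ 0.30355538, -0.63031341,  0.21328133]), 'orientation': array([[ 9.00954239e-01,  4.33913878e-01, -4.53741817e-04],
       [ 4.33914114e-01, -9.00953659e-01,  1.02264859e-03],
       [ 3.49410668e-05, -1.11824456e-03, -9.99999374e-01]]), 'wrist_force': array([ 0.81225235, -0.21245151, -0.04024585]), 'moment': array([-0.04255413,  0.00559897, -0.0051495 ]), 'gripper_force': 0.0, 'gripper_width': 0.09122284890822929}
side {'camera_matrix': array([[519.96808584,   0.        , 316.02899676],
       [  0.        , 519.96808584, 244.77948371],
       [  0.        ,   0.        ,   1.        ]]), 'rvec': array([ 1.36878286, -2.46444268,  0.64149082]), 'tvec': array([0.3198001 , 0.52500226, 1.07905018])}
top {'camera_matrix': array([[440.42192761,   0.        , 313.46522482],
       [  0.        , 440.42192761, 239.65296806],
       [  0.        ,   0.        ,   1.        ]]), 'rvec': array([ 2.13349473, -2.11569286,  0.21531369]), 'tvec': array([0.01014379, 0.59235067, 1.04508112])}
{'camera_matrix': array([[371.64829954,   0.        , 321.09153399],
       [  0.        , 371.64829954, 241.83532018],
       [  0.        ,   0.        ,   1.        ]]), 'mount': array([[-1.03293993e-03, -9.59878900e-01, -2.80412964e-01,
         7.98080387e-02],
       [ 9.99999339e-01, -1.13316209e-03,  1.95280325e-04,
        -7.54957920e-04],
       [-5.05198804e-04, -2.80412577e-01,  9.59879436e-01,
        -1.71636632e-01],
       [ 0.00000000e+00,  0.00000000e+00,  0.00000000e+00,
         1.00000000e+00]])}
```

View pics/side0.png

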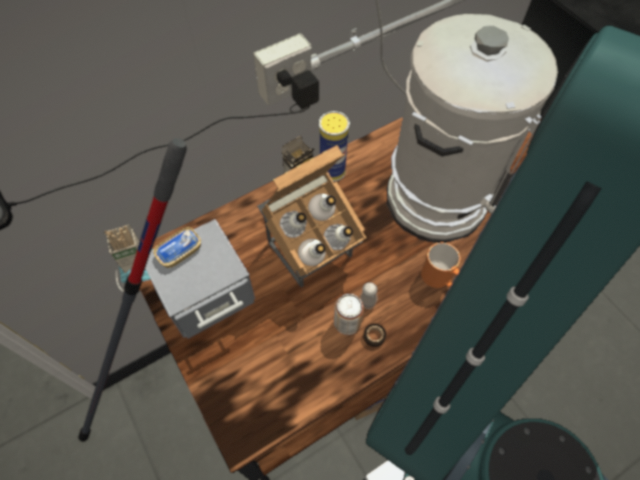

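View pics/top0.png

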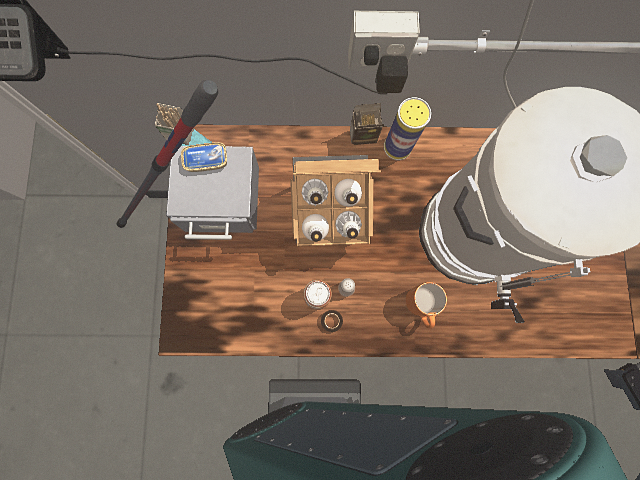

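Top and side views show the cabinet at left (handle bar about top (209,237), side (219,310)), globes white at lower-left (top (314,230)) and upper-right (top (349,192)). I'll enlarge both.

```bash
cat > h.py <<'E'
import numpy as np, cv2
from workcell import arm
def P(n):
    c=arm.calibration(n); return c["camera_matrix"],cv2.Rodrigues(c["rvec"])[0],c["tvec"]
def ray(n,uv):
    K,R,t=P(n); d=R.T@np.linalg.inv(K)@np.array([*uv,1.]); return -R.T@t,d/np.linalg.norm(d)
def wray(s,uv):
    c=arm.calibration("wrist");K=c["camera_matrix"];M=np.array(c["mount"])
    p=(np.array(uv)-K[:2,2])/K[0,0]; r=np.hypot(*p)
    d=np.array([*(p/r*np.sin(r)),np.cos(r)]) if r>0 else np.array([0,0,1.])
    R=np.array(s["orientation"]); return np.array(s["tool_pos"])+R@M[:3,3], R@M[:3,:3]@d
def tri(*rs):
    A=np.zeros((3,3));b=np.zeros(3)
    for o,d in rs:
        Q=np.eye(3)-np.outer(d,d);A+=Q;b+=Q@o
    x=np.linalg.solve(A,b); return x,[1e3*np.linalg.norm((np.eye(3)-np.outer(d,d))@(x-o)) for o,d in rs]
def atz(r,z): o,d=r; return o+d*(z-o[2])/d[2]
def proj(n,X):
    K,R,t=P(n); q=K@(R@np.array(X)+t); return q[:2]/q[2]
def wproj(s,X):
    c=arm.calibration("wrist");K=c["camera_matrix"];M=np.array(c["mount"]);R=np.array(s["orientation"])
    q=(R@M[:3,:3]).T@(np.array(X)-np.array(s["tool_pos"])-R@M[:3,3]); th=np.arctan2(np.hypot(q[0],q[1]),q[2])
    return K[:2,2]+K[0,0]*th*q[:2]/np.hypot(q[0],q[1])
E
python3 - <<'E'
import cv2,numpy as np
t=cv2.imread("pics/top0.png");s=cv2.imread("pics/side0.png")
a=cv2.resize(t[130:255,160:385],None,fx=3.5,fy=3.5,interpolation=cv2.INTER_CUBIC)
print(a.shape);cv2.imwrite("pics/tc.png",a)
b=cv2.resize(s[140:340,140:380],None,fx=3,fy=3,interpolation=cv2.INTER_CUBIC)
print(b.shape);cv2.imwrite("pics/sc.png",b)
E
```

```text
(438, 788, 3)
(600, 720, 3)
```

View pics/tc.png

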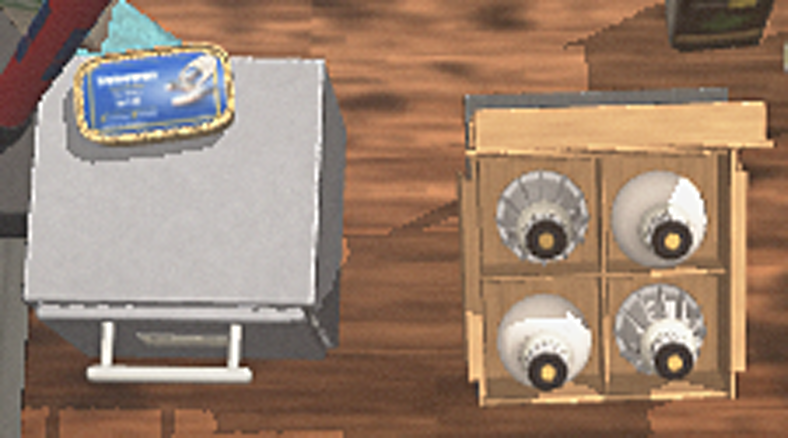

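View pics/sc.png

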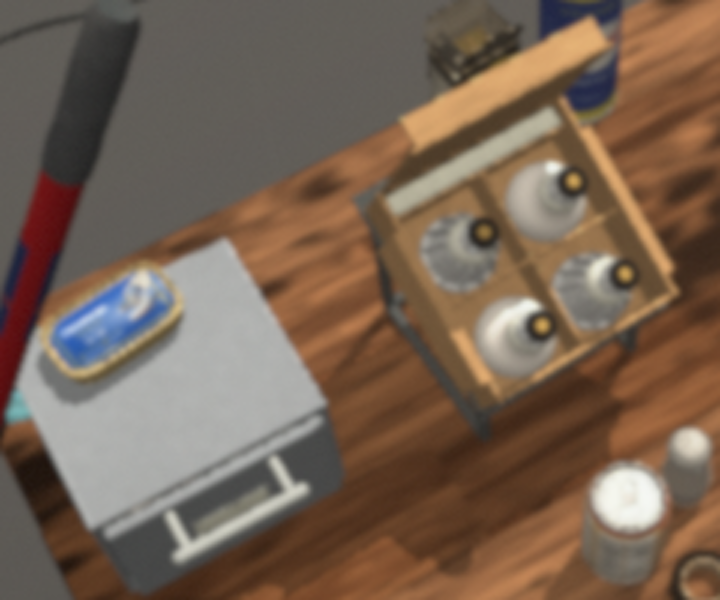

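```bash
python3 - <<'E'
from h import *
T=lambda x,y:ray("top",(160+(x+.5)/3.5-.5,130+(y+.5)/3.5-.5))
S=lambda x,y:ray("side",(140+(x+.5)/3-.5,140+(y+.5)/3-.5))
for n,a,b in [("hL",(90,374),(176,557)),("hR",(250,375),(308,490)),("LL",(547,373),(541,325)),("LR",(675,362),(625,272)),("UL",(545,240),(484,231)),("UR",(671,240),(572,181)),
 ("cabFL",(27,303),(98,528)),("cabFR",(316,303),(325,408)),("cabRR",(323,60),(228,240)),("lidL",(472,143),(413,152)),("lidR",(770,145),(608,48))]:
    x,e=tri(T(*a),S(*b)); print(n,x.round(4),np.round(e,1))
E
```

```text
hL [0.5827 0.3142 0.1312] [0.3 0.3]
hR [0.5838 0.2087 0.1219] [1.1 1.1]
LL [0.5706 0.011  0.2065] [0.2 0.2]
LR [ 0.5803 -0.0691  0.197 ] [0.3 0.3]
UL [0.6476 0.0128 0.2329] [0.7 0.7]
UR [ 0.6467 -0.0633  0.2395] [0.4 0.4]
cabFL [0.6257 0.3528 0.1483] [0.8 0.8]
cabFR [0.6333 0.166  0.128 ] [0.1 0.1]
cabRR [0.7995 0.1641 0.1437] [1.5 1.5]
lidL [0.6701 0.0533 0.3372] [2.4 2.4]
lidR [ 0.6728 -0.1083  0.3368] [0. 0.]
```

Cabinet is on the left and square to the world (handle middle ≈ (0.583, 0.2615, 0.126)). The globes are lower-left and upper-right, and the measured heights agree with the text. First I turn and rise.

```bash
cat >> h.py <<'E'
def to(X,yaw=None):
    s=arm.get_state();R=np.array(s["orientation"]);p=np.array(s["tool_pos"])
    print("t",round(s["clock"],2),"pos",p.round(4),"z",R[:,2].round(3),"yaw",round(float(np.degrees(np.arctan2(R[1,0],R[0,0]))),1),"w",round(s["gripper_width"],4),"gf",s["gripper_force"],"F",np.round(s["wrist_force"],1),"q",np.round(s["qpos"],2))
    print("shift tool mm",(1e3*R.T@(np.array(X)-p)).round(1))
E
python3 -m inch '[[0.091,0,0,-0.025,-7.1],[0.091,0,0,-0.025,-7.1],[0.091,0,0,-0.025,-7.1],[0.091,0,0,-0.025,-7.1],[0.091,0,0,-0.025,-7.1],[0.091,0,0,-0.025,-7.1],[0.091,0,0,-0.025,-7.1],[0.091,0,0,-0.015,-7.1]]'
python3 -m inch '[[0.034,0,0,0,-7.1],[0.034,0,0,0,-0.4],[0.034,0,0,0,0]]'
python3 -c "
from h import *
to((.583,.2615,.4))"
```

```text
clock: 0.77
tool_pos: [0.3039, -0.631, 0.4067]
orientation: [[0.124, 0.992, 0.001], [0.992, -0.124, -0.002], [-0.002, 0.001, -1.0]]
wrist_force: [-0.0, -1.1, 0.2]
gripper_width: 0.0905
gripper_force: 0.0
clock: 1.02
tool_pos: [0.3036, -0.6304, 0.4033]
orientation: [[0.003, 1.0, -0.0], [1.0, -0.003, 0.001], [0.001, -0.0, -1.0]]
wrist_force: [-0.5, 0.5, 0.3]
gripper_width: 0.0741
gripper_force: 0.0
t 1.02 pos [ 0.3036 -0.6304  0.4033] z [-0.     0.001 -1.   ] yaw 89.8 w 0.0741 gf 0.0 F [-0.5  0.5  0.3] q [-1.16  0.22  1.59  0.    1.33 -1.15]
shift tool mm [892.8 276.7   3.9]
```

```bash

python3 -m inch '[[0.034,0.038,0.012,0,0],[0.034,0.038,0.012,0,0],[0.034,0.038,0.012,0,0],[0.034,0.038,0.012,0,0],[0.034,0.038,0.012,0,0],[0.034,0.038,0.012,0,0],[0.034,0.038,0.012,0,0],[0.034,0.038,0.012,0,0]]' >/dev/null
python3 -m inch '[[0.034,0.038,0.012,0,0],[0.034,0.038,0.012,0,0],[0.034,0.038,0.012,0,0],[0.034,0.038,0.012,0,0],[0.034,0.038,0.012,0,0],[0.034,0.038,0.012,0,0],[0.034,0.038,0.012,0,0],[0.034,0.038,0.012,0,0]]' >/dev/null
python3 -m inch '[[0.034,0.038,0.012,0,0],[0.034,0.038,0.012,0,0],[0.034,0.038,0.012,0,0],[0.034,0.038,0.012,0,0],[0.034,0.038,0.012,0,0],[0.034,0.038,0.012,0,0],[0.034,0.038,0.012,0,0],[0.034,0,0,0,0]]'
python3 -c "
from h import *
to((.583,.2615,.25))"
```

```text
clock: 3.02
tool_pos: [0.5801, 0.2483, 0.4022]
orientation: [[0.002, 1.0, -0.002], [1.0, -0.002, 0.0], [0.0, -0.002, -1.0]]
wrist_force: [0.1, 0.2, -0.8]
gripper_width: 0.034
gripper_force: 0.0
t 3.02 pos [0.5801 0.2483 0.4022] z [-0.002  0.    -1.   ] yaw 89.9 w 0.034 gf 0.0 F [ 0.1  0.2 -0.8] q [0.37 0.11 1.72 0.   1.31 0.37]
shift tool mm [ 13.2   3.1 152.2]
```

```bash

python3 -m inch '[[0.034,0.013,0.003,0.03,0],[0.034,0,0,0.04,0],[0.034,0,0,0.04,0],[0.034,0,0,0.04,0],[0.034,0,0,0,0]]' >/dev/null
python3 -c "
from h import *
for a,b in [((122,225),(85,435)),((207,88),(175,150))]: print(tri(ray('top',a),ray('side',b)))
to((.583,.2615,.107))
s=arm.get_state(); f=arm.grab_frame('wrist'); cv2.imwrite('pics/w1.png',f); cv2.imwrite('pics/w1c.png',f)
for z in(.126,): print(wproj(s,(.583,.3145,z)),wproj(s,(.583,.2085,z)),wproj(s,(.583,.2615,z)))"
```

```text
(array([ 0.80228406,  0.83557828, -0.71972061]), [np.float64(2.621550431114785), np.float64(2.621550431114509)])
(array([0.77577343, 0.20087652, 0.44941834]), [np.float64(1.7990380334938847), np.float64(1.799038033493957)])
t 3.43 pos [0.5783 0.2546 0.2455] z [-0.011 -0.004 -1.   ] yaw 89.8 w 0.0342 gf 0.0 F [-1.1 -1.2 -1.8] q [ 0.38  0.24  1.85 -0.    1.06  0.38]
shift tool mm [  7.6   6.2 138.4]
[328.46499877 161.30083652] [328.40617778 287.59545872] [328.50562205 227.14404707]
```

View pics/w1.png

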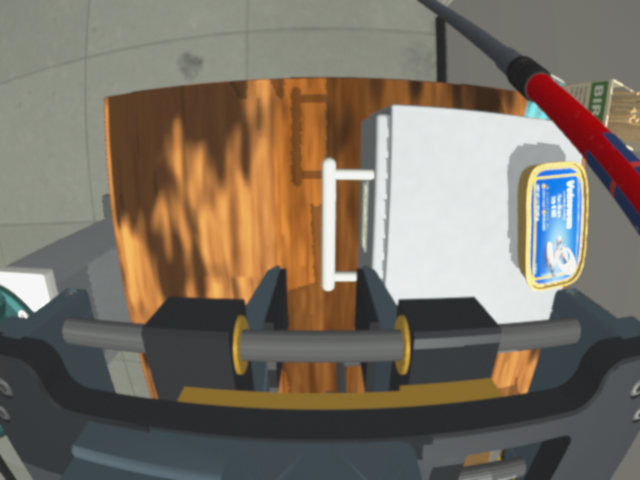

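The wrist view shows the bar at (329,160)–(329,288), as predicted to within a pixel. Both fingers straddle it, so I go down.

```bash

python3 -m inch '[[0.034,0,0,0,0],[0.034,0,0,0,0]]' >/dev/null
python3 -c "
from h import *
to((.583,.2615,.107))"
```

```text
t 3.65 pos [0.5838 0.2567 0.2567] z [ 0.003  0.001 -1.   ] yaw 89.9 w 0.0338 gf 0.0 F [ 0.1 -0.4  0.7] q [0.38 0.23 1.84 0.   1.06 0.38]
shift tool mm [  4.6  -1.2 149.7]
```

```bash

python3 -m inch '[[0.034,0.004,-0.001,0.03,0],[0.034,0,0,0.035,0],[0.034,0,0,0.03,0],[0.034,0,0,0.025,0],[0.034,0,0,0.02,0],[0.034,0,0,0.01,0],[0.034,0,0,0,0],[0.005,0,0,0,0]]' 30
python3 -m inch '[[0.005,0,0,0,0],[0.005,0,0,0,0],[0.005,0,0,0,0]]' 
python3 -c "
from h import *
to((.583,.2615,.107))"
```

```text
clock: 4.32
tool_pos: [0.5826, 0.2608, 0.1057]
orientation: [[0.0, 1.0, 0.002], [1.0, -0.0, 0.001], [0.001, 0.002, -1.0]]
wrist_force: [0.1, 0.3, -0.3]
gripper_width: 0.0304
gripper_force: 0.0
clock: 4.57
tool_pos: [0.5824, 0.2607, 0.1055]
orientation: [[-0.0, 1.0, 0.002], [1.0, 0.0, 0.001], [0.001, 0.002, -1.0]]
wrist_force: [-9.2, 0.9, 9.5]
gripper_width: 0.0104
gripper_force: 28.8
t 4.57 pos [0.5824 0.2607 0.1055] z [ 0.002  0.001 -1.   ] yaw 90.0 w 0.0104 gf 28.82950723171234 F [-9.2  0.9  9.5] q [ 0.38  0.43  1.9  -0.    0.81  0.38]
shift tool mm [ 0.8  0.7 -1.5]
```

Gripped on the bar (10.4 mm). Pull 170 mm.

```bash

python3 -m inch '[[0.005,0,-0.01,0,0],[0.005,0,-0.022,0,0],[0.005,0,-0.025,0,0],[0.005,0,-0.025,0,0],[0.005,0,-0.025,0,0],[0.005,0,-0.025,0,0],[0.005,0,-0.022,0,0],[0.005,0,-0.01,0,0]]' 
python3 -m inch '[[0.005,0,-0.005,0,0],[0.005,0,0,0,0],[0.005,0,0,0,0]]' 
python3 -c "
from h import *
to((.4125,.2615,.107))"
```

```text
clock: 5.23
tool_pos: [0.4168, 0.2616, 0.1054]
orientation: [[0.0, 1.0, 0.003], [1.0, -0.0, 0.003], [0.003, 0.003, -1.0]]
wrist_force: [2.8, 7.8, -0.6]
gripper_width: 0.0103
gripper_force: 30.0
clock: 5.48
tool_pos: [0.4132, 0.2616, 0.1054]
orientation: [[0.0, 1.0, 0.003], [1.0, -0.0, 0.003], [0.003, 0.003, -1.0]]
wrist_force: [-2.7, 8.7, 7.2]
gripper_width: 0.0101
gripper_force: 30.0
t 5.48 pos [0.4132 0.2616 0.1054] z [ 0.003  0.003 -1.   ] yaw 90.0 w 0.0101 gf 30.02148002386093 F [-2.7  8.7  7.2] q [0.52 0.22 2.2  0.   0.72 0.52]
shift tool mm [-0.1 -0.7 -1.6]
```

Drawer is fully open (169 mm). Release, rise, and go over the lower-left globe with the fingers closing along y.

```bash

python3 -m inch '[[0.034,0,0,0,0],[0.034,0,0,0,0],[0.034,0,0,-0.02,0],[0.034,0,0,-0.035,0],[0.034,0,0,-0.04,0],[0.034,0,0,-0.04,0],[0.034,0,0,-0.04,0],[0.044,-0.025,0.02,-0.02,-7.1]]' >/dev/null
python3 -m inch '[[0.044,0,0,0,-7.1],[0.044,0,0,0,-7.1],[0.044,0,0,0,-7.1],[0.044,0,0,0,-7.1],[0.044,0,0,0,-7.1],[0.044,0,0,0,-7.1],[0.044,0,0,0,-7.1],[0.044,0,0,0,-7.1]]' >/dev/null
python3 -m inch '[[0.044,0,0,0,-7.1],[0.044,0,0,0,-7.1],[0.044,0,0,0,-7.1],[0.044,0,0,0,-4.8],[0.044,0,0,0,0],[0.044,0,0,0,0]]'
python3 -c "
from h import *
to((.578,.011,.28))"
```

```text
clock: 7.32
tool_pos: [0.4319, 0.2359, 0.2984]
orientation: [[-1.0, 0.006, -0.0], [0.006, 1.0, -0.0], [0.0, -0.0, -1.0]]
wrist_force: [0.0, 0.1, -0.2]
gripper_width: 0.0443
gripper_force: 0.0
t 7.32 pos [0.4319 0.2359 0.2984] z [-0. -0. -1.] yaw 179.7 w 0.0443 gf 0.0 F [ 0.   0.1 -0.2] q [ 0.45 -0.06  2.08 -0.    1.12 -1.11]
shift tool mm [-147.5 -224.    18.4]
```

```bash

python3 -m inch '[[0.044,-0.021,-0.032,0,0.3],[0.044,-0.021,-0.032,0,0],[0.044,-0.021,-0.032,0,0],[0.044,-0.021,-0.032,0,0],[0.044,-0.021,-0.032,0.0,0],[0.044,-0.021,-0.032,0.01,0],[0.044,-0.021,-0.032,0.01,0],[0.044,0,0,0,0]]' >/dev/null
python3 -m inch '[[0.044,0,0,0,0],[0.044,0,0,0,0]]' >/dev/null
python3 -c "
from h import *
to((.578,.011,.178))
s=arm.get_state(); f=arm.grab_frame('wrist'); cv2.imwrite('pics/w2.png',f)
for X in [(.5706,.011,.2065),(.6467,-.0633,.2395),(.671,.053,.337),(.671,-.108,.337)]: print(wproj(s,X).round(0))
"
```

```text
t 8.15 pos [0.577  0.011  0.2783] z [-0.001  0.    -1.   ] yaw 179.4 w 0.0439 gf 0.0 F [ 0.1 -0.2  0.5] q [-0.02  0.11  1.94  0.    1.09 -1.58]
shift tool mm [ -1.1  -0.  100.3]
[320. 244.]
[215. 363.]
[403. 501.]
[112. 481.]
```

View pics/w2.png

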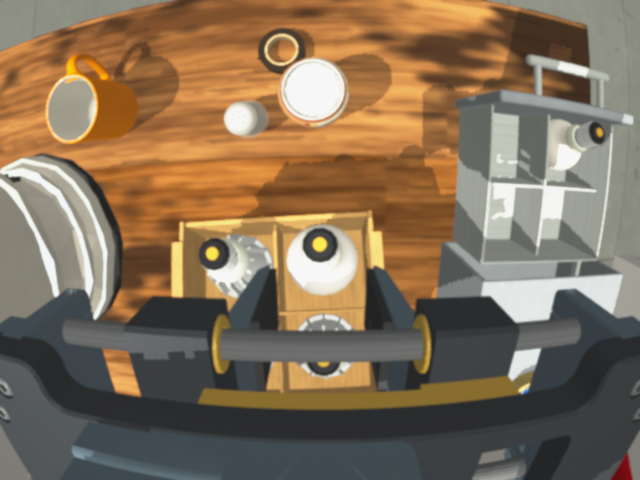

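The wrist view shows the globe's cap tip at (320,244), exactly as predicted, and the open drawer at right with the dividers crossing near (543,187). I go down and grip.

```bash

python3 -c "
from h import *
s=arm.get_state();print(wproj(s,(.54,.2615,.085)))"
python3 -m inch '[[0.044,-0.001,0,0.03,0],[0.044,0,0,0.03,0],[0.044,0,0,0.025,0],[0.044,0,0,0.015,0],[0.044,0,0,0,0],[0.02,0,0,0,0],[0.02,0,0,0,0],[0.02,0,0,0,0]]' 18
python3 -m inch '[[0.02,0,0,0,0],[0.02,0,0,0,0]]'
```

```text
[543.6457824  184.72658422]
clock: 8.87
tool_pos: [0.5791, 0.0113, 0.1801]
orientation: [[-1.0, 0.008, 0.002], [0.008, 1.0, -0.0], [-0.002, 0.0, -1.0]]
wrist_force: [1.2, -0.2, 0.1]
gripper_width: 0.027
gripper_force: 3.5
clock: 9.03
tool_pos: [0.579, 0.011, 0.1798]
orientation: [[-1.0, 0.008, 0.002], [0.008, 1.0, 0.0], [-0.002, 0.0, -1.0]]
wrist_force: [-3.2, 0.7, 7.5]
gripper_width: 0.0267
gripper_force: 18.0
```

Gripped (26.7 mm). Lift along the slope's normal, then move above the rear-left compartment.

```bash

python3 -m inch '[[0.02,0.0044,0,-0.009,0],[0.02,0.0088,0,-0.018,0],[0.02,0.0088,0,-0.018,0],[0.02,0.0088,0,-0.018,0],[0.02,0.0088,0,-0.018,0],[0.02,0.005,0.01,-0.025,0],[0.02,0,0.02,-0.015,0],[0.02,0,0.03,0,0]]' >/dev/null
python3 -m inch '[[0.02,-0.003,0.033,0,0],[0.02,-0.003,0.033,0,0],[0.02,-0.003,0.033,0,0],[0.02,-0.003,0.033,0,0],[0.02,-0.003,0.033,0,0],[0.02,-0.003,0.033,0,0],[0.02,-0.003,0.033,0,0],[0.02,0,0,0,0]]' 
python3 -c "
from h import *
to((.556,.302,.094))
s=arm.get_state(); f=arm.grab_frame('wrist'); cv2.imwrite('pics/w3.png',np.vstack([f[:,:]]))
cv2.imwrite('pics/s3.png',arm.grab_frame('side'))
"
```

```text
clock: 10.37
tool_pos: [0.557, 0.3063, 0.3002]
orientation: [[-1.0, 0.006, 0.001], [0.006, 1.0, 0.001], [-0.001, 0.001, -1.0]]
wrist_force: [0.0, -0.8, -0.5]
gripper_width: 0.0262
gripper_force: 18.0
t 10.37 pos [0.557  0.3063 0.3002] z [ 0.001  0.001 -1.   ] yaw 179.7 w 0.0262 gf 17.995447167146494 F [ 0.  -0.8 -0.5] q [ 0.47  0.19  1.81  0.    1.14 -1.1 ]
shift tool mm [  1.1  -4.6 206.2]
```

View pics/w3.png

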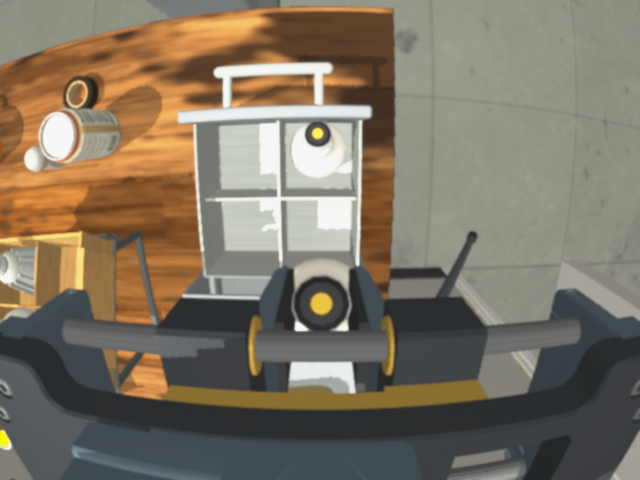

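```bash

python3 - <<'E'
from h import *
s=arm.get_state();p=np.array(s["tool_pos"])
for d in [(-.008,0,.027),(0,0,.028),(.005,0,.028)]: print(wproj(s,p+d))
print(wproj(s,(.54,.2615,.085)), "corner far-left comp FR", atz(wray(s,(281,199)),.085), atz(wray(s,(321,133)),.130), atz(wray(s,(355,200)),.085),atz(wray(s,(206,276)),.105))
E
```

```text
[319.14764285 306.07477064]
[319.3101665 323.383316 ]
[319.41801357 333.18520598]
[281.35845697 196.70789632] corner far-left comp FR [0.54245145 0.26104687 0.085     ] [0.47419178 0.30388391 0.13      ] [0.54414843 0.33918052 0.085     ] [0.62209756 0.17684187 0.105     ]
```

View pics/s3.png

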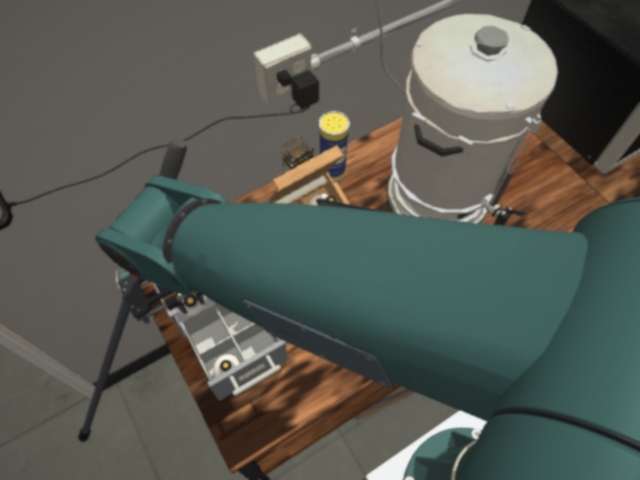

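The side view is occluded by the arm. The wrist view shows the held cap at (321,303), so the tilt is kept. Rear-left centre ≈ (0.583, 0.302). Lowering.

```bash

python3 -m inch '[[0.02,0,-0.004,0.03,0],[0.02,0,0,0.035,0],[0.02,0,0,0.03,0],[0.02,0,0,0.03,0],[0.02,0,0,0.025,0],[0.02,0,0,0.02,0],[0.02,0,0,0.01,0],[0.02,0,0,0,0]]' 
python3 -c "
from h import *
to((.557,.302,.095))"
```

```text
clock: 11.13
tool_pos: [0.556, 0.2967, 0.1179]
orientation: [[-1.0, 0.009, -0.003], [0.009, 1.0, -0.001], [0.003, -0.001, -1.0]]
wrist_force: [-0.2, -0.7, -0.5]
gripper_width: 0.0261
gripper_force: 18.0
t 11.13 pos [0.556  0.2967 0.1179] z [-0.003 -0.001 -1.   ] yaw 179.5 w 0.0261 gf 17.994208863577796 F [-0.2 -0.7 -0.5] q [ 0.45  0.4   1.91 -0.    0.83 -1.11]
shift tool mm [-1.   5.4 22.8]
```

```bash

python3 -m inch '[[0.02,0,0.005,0.004,0],[0.02,0,0,0.004,0],[0.02,0,0,0.004,0],[0.02,0,0,0.003,0],[0.02,0,0,0.002,0],[0.02,0,0,0.002,0],[0.02,0,0,0.001,0],[0.02,0,0,0,0]]' 
python3 -c "
from h import *
to((.557,.302,.095))"
```

```text
clock: 11.8
tool_pos: [0.557, 0.3031, 0.0993]
orientation: [[-1.0, 0.008, -0.0], [0.008, 1.0, -0.0], [0.0, -0.0, -1.0]]
wrist_force: [-0.1, 0.2, -0.7]
gripper_width: 0.0265
gripper_force: 18.0
t 11.8 pos [0.557  0.3031 0.0993] z [-0. -0. -1.] yaw 179.5 w 0.0265 gf 17.994616040458595 F [-0.1  0.2 -0.7] q [ 0.46  0.43  1.91  0.    0.8  -1.1 ]
shift tool mm [ 0.  -1.1  4.3]
```

```bash

python3 -m inch '[[0.02,0,0,0.002,0],[0.02,0,0,0.001,0],[0.02,0,0,0.001,0],[0.02,0,0,0,0]]' 
python3 -m inch '[[0.02,0,0,0.001,0],[0.02,0,0,0,0]]'
```

```text
clock: 12.13
tool_pos: [0.557, 0.303, 0.0952]
orientation: [[-1.0, 0.008, -0.0], [0.008, 1.0, -0.0], [0.0, -0.0, -1.0]]
wrist_force: [0.1, 1.0, -0.5]
gripper_width: 0.0268
gripper_force: 18.0
clock: 12.3
tool_pos: [0.5571, 0.3031, 0.0943]
orientation: [[-1.0, 0.008, -0.0], [0.008, 1.0, -0.0], [0.0, -0.0, -1.0]]
wrist_force: [-0.6, 0.7, -0.2]
gripper_width: 0.0265
gripper_force: 18.0
```

```bash

python3 -m inch '[[0.02,0,0,0.001,0],[0.02,0,0,0,0]]' |grep -E 'pos|_force'
python3 -m inch '[[0.02,0,0,0.001,0],[0.02,0,0,0,0]]' |grep -E 'pos|_force'
python3 -m inch '[[0.02,0,0,0.001,0],[0.02,0,0,0,0]]' |grep -E 'pos|_force'
```

```text
tool_pos: [0.5571, 0.3031, 0.0934]
wrist_force: [-0.7, -0.1, 0.8]
gripper_force: 18.0
tool_pos: [0.5576, 0.3033, 0.0929]
wrist_force: [-0.4, -1.5, 4.4]
gripper_force: 18.0
tool_pos: [0.5578, 0.3035, 0.0922]
wrist_force: [-1.3, -0.6, 7.7]
gripper_force: 18.0
```

Contact with the floor (about 5 N). Release and rise.

```bash

python3 -m inch '[[0.036,0,0,-0.001,0],[0.036,0,0,0,0],[0.036,0,0,-0.01,0],[0.036,0,0,-0.03,0],[0.036,0,0,-0.04,0],[0.036,0,0,-0.04,0],[0.036,0,0,-0.04,0],[0.036,0,-0.03,-0.03,0]]' >/dev/null
python3 -m inch '[[0.044,0,-0.035,-0.02,0],[0.044,0,-0.035,-0.02,0],[0.044,0,-0.035,-0.02,0],[0.044,0,-0.035,-0.02,0],[0.044,0,-0.035,-0.02,0],[0.044,0,-0.035,-0.02,0],[0.044,0,0,0,0],[0.044,0,0,0,0]]' |grep -E 'clock|pos|_force'
python3 -c "
from h import *
to((.637,-.064,.3))
cv2.imwrite('pics/w4.png',arm.grab_frame('wrist'))"
```

```text
clock: 14.13
tool_pos: [0.5553, 0.0623, 0.4037]
wrist_force: [-0.2, -1.0, -1.2]
gripper_force: 0.0
t 14.13 pos [0.5553 0.0623 0.4037] z [ 0.003  0.    -1.   ] yaw 179.4 w 0.0442 gf 0.0 F [-0.2 -1.  -1.2] q [ 0.07 -0.03  1.86  0.    1.31 -1.49]
shift tool mm [ -82.8 -125.4  103.8]
```

View pics/w4.png

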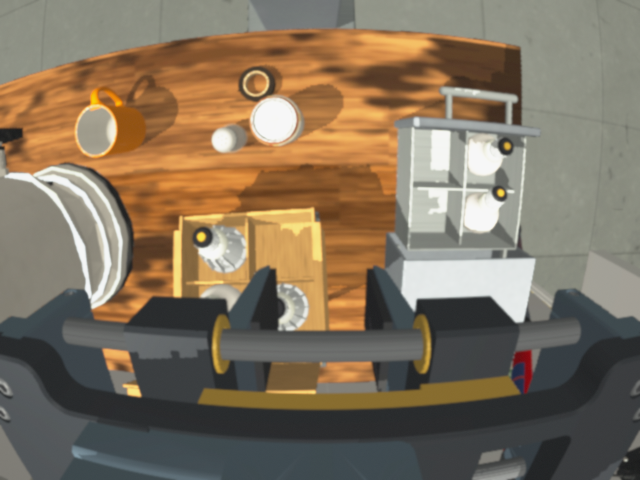

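Globe_a stands leaning in the rear-left compartment, cap at (499,193); the scene is undisturbed. The tool only turns about its own z, so for the upper globe I need a tilt. "Out of reach is approached as far as the arm can" may give one, so I'll try at a reach limit in free space.

```bash

python3 -m inch '[[0.044,0,0,-0.041,0],[0.044,0,0,-0.041,0],[0.044,0,0,-0.041,0],[0.044,0,0,-0.041,0],[0.044,0,0,-0.041,0],[0.044,0,0,-0.041,0],[0.044,0,0,-0.041,0],[0.044,0,0,-0.041,0]]'|grep -E 'clock|pos'
python3 -m inch '[[0.044,0,0,-0.041,0],[0.044,0,0,-0.041,0],[0.044,0,0,-0.041,0],[0.044,0,0,-0.041,0],[0.044,0,0,-0.041,0],[0.044,0,0,-0.041,0]]'|grep -E 'clock|pos|ori'
python3 -c "
from h import *
to((.637,-.064,.3))"
```

```text
clock: 14.85
tool_pos: [0.5547, 0.0649, 0.731]
clock: 15.35
tool_pos: [0.5548, 0.0649, 0.9734]
orientation: [[-1.0, 0.006, -0.0], [0.006, 1.0, 0.0], [0.0, 0.0, -1.0]]
t 15.35 pos [0.5548 0.0649 0.9734] z [-0.  0. -1.] yaw 179.6 w 0.0443 gf 0.0 F [ 0.8 -0.3  1.7] q [ 0.07  0.16  0.66  0.    2.32 -1.49]
shift tool mm [ -83.3 -128.4  673.4]
```

```bash

for i in 1; do
python3 -m inch '[[0.044,-0.041,0,0,0],[0.044,-0.041,0,0,0],[0.044,-0.041,0,0,0],[0.044,-0.041,0,0,0],[0.044,-0.041,0,0,0]]'|grep -E 'clock|pos|ori'
done
python3 -c "
from h import *
to((.637,-.064,.3))"
```

```text
clock: 15.77
tool_pos: [0.7123, 0.0631, 0.9586]
orientation: [[-1.0, 0.006, 0.006], [0.006, 1.0, 0.001], [-0.006, 0.001, -1.0]]
t 15.77 pos [0.7123 0.0631 0.9586] z [ 0.006  0.001 -1.   ] yaw 179.6 w 0.0442 gf 0.0 F [-26.7  -2.5  68.7] q [ 0.06  0.63  0.    0.    2.51 -1.51]
shift tool mm [  78.7 -128.1  658. ]
```

```bash

python3 -m inch '[[0.044,0,0,0,0],[0.044,-0.01,0,0,0],[0.044,-0.01,0,0,0],[0.044,-0.01,0,0,0],[0.044,0,0,0,0]]'|grep -E 'pos|ori|_force'
python3 -c "
from h import *
to((.637,-.064,.3))"
```

```text
tool_pos: [0.7318, 0.0607, 0.946]
orientation: [[-1.0, 0.008, 0.019], [0.008, 1.0, 0.002], [-0.019, 0.002, -1.0]]
wrist_force: [0.3, 0.3, -0.3]
gripper_force: 0.0
t 16.18 pos [0.7318 0.0607 0.946 ] z [ 0.019  0.002 -1.   ] yaw 179.6 w 0.0442 gf 0.0 F [ 0.3  0.3 -0.3] q [ 0.05  0.65  0.    0.    2.47 -1.51]
shift tool mm [ 106.3 -126.5  643.9]
```

```bash

python3 -m inch '[[0.044,-0.025,0,-0.03,0],[0.044,-0.025,0,-0.03,0],[0.044,-0.025,0,-0.03,0],[0.044,-0.025,0,-0.03,0]]'|grep -E 'pos|ori|_force'
python3 -m inch '[[0.044,-0.04,0,0,0],[0.044,-0.04,0,0,0],[0.044,-0.04,0,0,0],[0.044,-0.04,0,0,0]]'|grep -E 'pos|ori|_force'
python3 -c "
from h import *
to((.637,-.064,.3))"
```

```text
tool_pos: [0.7372, 0.052, 0.9581]
orientation: [[-0.996, 0.008, 0.088], [0.009, 1.0, 0.007], [-0.088, 0.007, -0.996]]
wrist_force: [-0.0, -0.8, 0.3]
gripper_force: 0.0
tool_pos: [0.8286, 0.0463, 0.8937]
orientation: [[-0.99, 0.008, 0.141], [0.009, 1.0, 0.01], [-0.141, 0.011, -0.99]]
wrist_force: [0.7, 0.1, -0.3]
gripper_force: 0.0
t 16.85 pos [0.8286 0.0463 0.8937] z [ 0.141  0.01  -0.99 ] yaw 179.5 w 0.0438 gf 0.0 F [ 0.7  0.1 -0.3] q [ 0.03  0.72  0.    0.01  2.28 -1.53]
shift tool mm [ 272.4 -118.5  559.6]
```

Tilt accumulates at the limit, in the right sense. I continue to 26°.

```bash

python3 -m inch '[[0.044,-0.015,0,-0.037,0],[0.044,-0.015,0,-0.037,0],[0.044,-0.015,0,-0.037,0],[0.044,-0.015,0,-0.037,0],[0.044,-0.015,0,-0.037,0],[0.044,-0.015,0,-0.037,0]]'|grep -E 'pos|ori|_force'
python3 -c "
from h import *
to((.637,-.064,.3))"
```

```text
tool_pos: [0.7542, 0.0369, 0.985]
orientation: [[-0.97, 0.006, 0.244], [0.01, 1.0, 0.015], [-0.244, 0.017, -0.97]]
wrist_force: [0.2, 0.6, -0.1]
gripper_force: 0.0
t 17.35 pos [0.7542 0.0369 0.985 ] z [ 0.244  0.015 -0.97 ] yaw 179.4 w 0.0442 gf 0.0 F [ 0.2  0.6 -0.1] q [ 0.01  0.6   0.    0.02  2.29 -1.54]
shift tool mm [ 279.6 -113.6  634.1]
```

```bash

python3 -m inch '[[0.044,-0.022,0,-0.034,0],[0.044,-0.022,0,-0.034,0],[0.044,-0.022,0,-0.034,0],[0.044,-0.022,0,-0.034,0],[0.044,-0.022,0,-0.034,0],[0.044,-0.022,0,-0.034,0],[0.044,-0.022,0,-0.034,0]]'|grep -E 'pos|ori|_force'
python3 -c "
from h import *
to((.637,-.064,.3))"
```

```text
tool_pos: [0.7009, 0.0257, 1.0543]
orientation: [[-0.93, 0.004, 0.367], [0.013, 1.0, 0.021], [-0.367, 0.024, -0.93]]
wrist_force: [-0.3, 0.3, 0.5]
gripper_force: 0.0
t 17.93 pos [0.7009 0.0257 1.0543] z [ 0.367  0.021 -0.93 ] yaw 179.2 w 0.0439 gf 0.0 F [-0.3  0.3  0.5] q [-0.01  0.51  0.    0.03  2.25 -1.54]
shift tool mm [ 335.3 -108.2  676. ]
```

```bash

python3 -m inch '[[0.044,-0.022,0,-0.034,0],[0.044,-0.022,0,-0.034,0],[0.044,-0.022,0,-0.034,0],[0.044,-0.022,0,-0.034,0],[0.044,0.015,0,0.015,0],[0.044,0.02,0,0.03,0],[0.044,0.02,0,0.03,0],[0.044,0.02,0,0.03,0]]'|grep -E 'pos|ori|_force'
python3 -c "
from h import *
to((.637,-.064,.3))"
```

```text
tool_pos: [0.6559, 0.0218, 1.0346]
orientation: [[-0.899, 0.003, 0.438], [0.015, 1.0, 0.024], [-0.438, 0.028, -0.899]]
wrist_force: [1.4, -0.3, 1.2]
gripper_force: 0.0
t 18.6 pos [0.6559 0.0218 1.0346] z [ 0.438  0.024 -0.899] yaw 179.1 w 0.0442 gf 0.0 F [ 1.4 -0.3  1.2] q [-0.01  0.18  0.57  0.03  1.94 -1.56]
shift tool mm [ 337.2 -106.4  649.8]
```

Tilt is exactly 26°. Now I go to a standoff 150 mm along globe_b's axis.

```bash
python3 -c "
from h import *
to((.5946,-.0633,.3465))"
```

```text
t 18.6 pos [0.6559 0.0218 1.0346] z [ 0.438  0.024 -0.899] yaw 179.1 w 0.0442 gf 0.0 F [ 1.4 -0.3  1.2] q [-0.01  0.18  0.57  0.03  1.94 -1.56]
shift tool mm [ 355.  -104.5  589.4]
```

```bash

python3 -m inch '[[0.044,0.0205,-0.006,0.034,0],[0.044,0.0205,-0.006,0.034,0],[0.044,0.0205,-0.006,0.034,0],[0.044,0.0205,-0.006,0.034,0],[0.044,0.0205,-0.006,0.034,0],[0.044,0.0205,-0.006,0.034,0],[0.044,0.0205,-0.006,0.034,0],[0.044,0.0205,-0.006,0.034,0]]'|grep pos
python3 -m inch '[[0.044,0.0205,-0.006,0.034,0],[0.044,0.0205,-0.006,0.034,0],[0.044,0.0205,-0.006,0.034,0],[0.044,0.0205,-0.006,0.034,0],[0.044,0.0205,-0.006,0.034,0],[0.044,0.0205,-0.006,0.034,0],[0.044,0.01,-0.004,0.02,0],[0.044,0,0,0,0]]'|grep pos
python3 -c "
from h import *
to((.5946,-.0633,.3465))"
```

```text
tool_pos: [0.6284, -0.0159, 0.7287]
tool_pos: [0.6052, -0.0486, 0.4641]
t 19.93 pos [ 0.6052 -0.0486  0.4641] z [ 0.43   0.025 -0.902] yaw 179.0 w 0.0439 gf 0.0 F [ 0.2  1.3 -1.6] q [-0.16 -0.17  1.93  0.11  0.95 -1.77]
shift tool mm [ 59.9 -18.2 101.2]
```

```bash

python3 -m inch '[[0.044,0.02,-0.006,0.033,0],[0.044,0.02,-0.006,0.033,0],[0.044,0.02,-0.006,0.033,0],[0.044,0,0,0,0],[0.044,0,0,0,0]]'|grep pos
python3 -c "
from h import *
to((.5946,-.0633,.3465)); to((.6603,-.0633,.2116))
s=arm.get_state(); f=arm.grab_frame('wrist'); print(wproj(s,(.6467,-.0633,.2395)),wproj(s,(.671,-.108,.337)),wproj(s,(.671,.053,.337)));cv2.imwrite('pics/w5.png',f)"
```

```text
tool_pos: [0.5967, -0.0631, 0.355]
t 20.35 pos [ 0.5967 -0.0631  0.355 ] z [ 0.435  0.024 -0.9  ] yaw 179.0 w 0.0441 gf 0.0 F [0.5 0.4 0.9] q [-0.19 -0.11  2.07  0.16  0.75 -1.85]
shift tool mm [ 5.6 -0.5  6.7]
t 20.35 pos [ 0.5967 -0.0631  0.355 ] z [ 0.435  0.024 -0.9  ] yaw 179.0 w 0.0441 gf 0.0 F [0.5 0.4 0.9] q [-0.19 -0.11  2.07  0.16  0.75 -1.85]
shift tool mm [  5.1  -4.1 156.7]
[316.32860213 226.80034924] [255.10067711 345.22618688] [477.39488333 334.6647728 ]
```

View pics/w5.png

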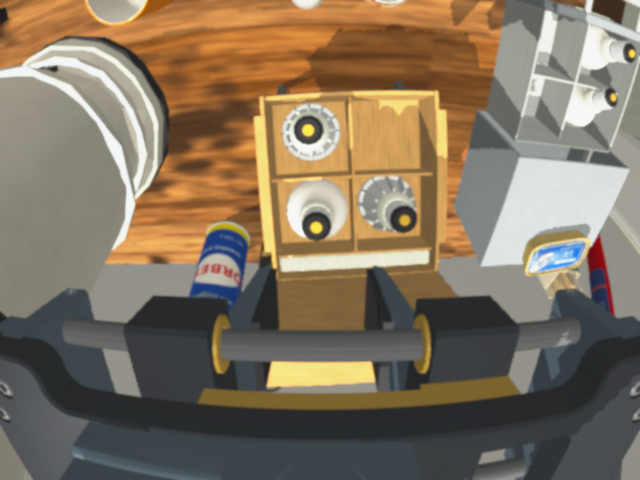

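The wrist view (my tenth and last) shows globe_b's cap tip at (316,227), as predicted. I go in along the axis.

```bash

python3 -m inch '[[0.044,0.005,-0.003,0.02,0],[0.044,0,0,0.025,0],[0.044,0,0,0.025,0],[0.044,0,0,0.025,0],[0.044,0,0,0.02,0],[0.044,0,0,0.015,0],[0.044,0,0,0.01,0],[0.044,0,0,0,0]]'|grep -E 'pos|_force'
python3 -c "
from h import *
to((.6603,-.0633,.2116))"
```

```text
tool_pos: [0.6547, -0.0624, 0.2267]
wrist_force: [-1.0, 0.5, -1.1]
gripper_force: 0.0
t 21.07 pos [ 0.6547 -0.0624  0.2267] z [ 0.437  0.024 -0.899] yaw 179.1 w 0.0444 gf 0.0 F [-1.   0.5 -1.1] q [-0.17  0.15  2.06  0.21  0.5  -1.89]
shift tool mm [ 1.6 -1.3 16. ]
```

```bash

python3 -m inch '[[0.044,0.001,-0.001,0.01,0],[0.044,0,0,0.006,0],[0.044,0,0,0,0],[0.02,0,0,0,0],[0.02,0,0,0,0],[0.02,0,0,0,0],[0.02,0,0,0,0],[0.02,0,0,0,0]]' 18|grep -E 'pos|_force|width'
python3 -c "
from h import *
to((.6603,-.0633,.2116))"
```

```text
tool_pos: [0.6591, -0.0632, 0.2112]
wrist_force: [-1.1, 0.5, 2.7]
gripper_width: 0.027
gripper_force: 16.6
t 21.73 pos [ 0.6591 -0.0632  0.2112] z [ 0.436  0.024 -0.899] yaw 179.1 w 0.027 gf 16.565244919911493 F [-1.1  0.5  2.7] q [-0.17  0.18  2.06  0.22  0.47 -1.91]
shift tool mm [-1.3 -0.1  0.2]
```

```bash

python3 -m inch '[[0.02,0,0,-0.008,0],[0.02,0,0,-0.02,0],[0.02,0,0,-0.025,0],[0.02,0,0,-0.025,0],[0.02,0,0,-0.03,0],[0.02,0,0,-0.03,0],[0.02,0,0,-0.03,0],[0.02,0,0,0,0]]'|grep -E 'pos|_force|width'
python3 -c "
from h import *
to((.563,.2185,.33))"
```

```text
tool_pos: [0.5857, -0.0676, 0.3682]
wrist_force: [0.8, -0.4, 0.7]
gripper_width: 0.0264
gripper_force: 19.2
t 22.4 pos [ 0.5857 -0.0676  0.3682] z [ 0.442  0.023 -0.897] yaw 179.1 w 0.0264 gf 19.23608806973789 F [ 0.8 -0.4  0.7] q [-0.21 -0.14  2.08  0.16  0.77 -1.86]
shift tool mm [ 41.2 285.   30.7]
```

```bash

python3 -m inch '[[0.02,0.005,0.02,0.003,0],[0.02,0.005,0.035,0.003,0],[0.02,0.005,0.038,0.003,0],[0.02,0.005,0.038,0.003,0],[0.02,0.005,0.038,0.004,0],[0.02,0.005,0.038,0.004,0],[0.02,0.005,0.038,0.004,0],[0.02,0.005,0.036,0.004,0]]'|grep -E 'pos'
python3 -m inch '[[0.02,0,0,0,0],[0.02,0,0,0,0],[0.02,0,0,0,0]]'|grep -E 'pos|width'
python3 -c "
from h import *
to((.563,.2185,.11))
s=arm.get_state(); f=arm.grab_frame('wrist');p=np.array(s['tool_pos']);R=np.array(s['orientation'])
q=wproj(s,p-R[:,2]*.031);print(q)
u,v=int(q[0]),int(q[1]);w=f[v-35:v+35,u-35:u+35];h=cv2.cvtColor(w,cv2.COLOR_BGR2HSV)
m=((h[...,0]>15)&(h[...,0]<32)&(h[...,1]>120)&(h[...,2]>130));print(m.sum(),np.argwhere(m).mean(0)[::-1]+(u-35,v-35))"
```

```text
tool_pos: [0.5619, 0.2168, 0.327]
tool_pos: [0.5624, 0.2147, 0.3269]
gripper_width: 0.0266
t 23.32 pos [0.5624 0.2147 0.3269] z [ 0.435  0.024 -0.9  ] yaw 179.1 w 0.0266 gf 19.07435503831948 F [-0.8 -1.  -0.7] q [ 0.39 -0.06  2.08 -0.22  0.71 -1.03]
shift tool mm [ 93.8  -2.2 195.6]
[319.24423057 326.30964193]
202 [321.49009901 325.88118812]
```

```bash

python3 -m inch '[[0.02,0.0087,0.001,0.018,0],[0.02,0.0152,0,0.0315,0],[0.02,0.0152,0,0.0315,0],[0.02,0.0152,0,0.0315,0],[0.02,0.0131,0,0.027,0],[0.02,0.0109,0,0.0225,0],[0.02,0.0087,0,0.018,0],[0.02,0.0044,0,0.009,0]]'|grep -E 'pos|_force'
python3 -m inch '[[0.02,0,0,0,0],[0.02,0,0,0,0]]'|grep -E 'pos|width'
python3 -c "
from h import *
to((.563,.2185,.093))"
```

```text
tool_pos: [0.5618, 0.2199, 0.1154]
wrist_force: [0.3, 0.1, -0.5]
gripper_force: 19.1
tool_pos: [0.5633, 0.2211, 0.1183]
gripper_width: 0.0269
t 24.2 pos [0.5633 0.2211 0.1183] z [ 0.435  0.022 -0.9  ] yaw 179.0 w 0.0269 gf 19.07323209772585 F [ 0.7  0.6 -1. ] q [ 0.4   0.26  2.19 -0.52  0.31 -0.69]
shift tool mm [11.2 -3.3 22.6]
```

Joint 5 is at its lower limit, so the last 23 mm goes down in small steps while I watch the pose and force.

```bash

python3 -m inch '[[0.02,0.0017,-0.001,0.0036,0],[0.02,0.0017,-0.001,0.0036,0],[0.02,0.0017,0,0.0036,0],[0.02,0,0,0,0]]'|grep -E 'pos|_force|ori'
python3 -c "
from h import *
to((.563,.2185,.093))"
```

```text
tool_pos: [0.5635, 0.2225, 0.111]
orientation: [[-0.903, 0.006, 0.429], [0.015, 1.0, 0.016], [-0.429, 0.021, -0.903]]
wrist_force: [0.3, -0.0, -1.3]
gripper_force: 19.1
t 24.53 pos [0.5635 0.2225 0.111 ] z [ 0.429  0.016 -0.903] yaw 179.1 w 0.0267 gf 19.072974051669007 F [ 0.3 -0.  -1.3] q [ 0.41  0.27  2.19 -0.54  0.31 -0.67]
shift tool mm [ 8.1 -4.3 15.9]
```

```bash

python3 -m inch '[[0.02,0.002,-0.002,0.0036,0],[0.02,0.002,-0.002,0.0036,0],[0.02,0.002,-0.002,0.0036,0],[0.02,0,-0.001,0,0]]'|grep -E 'pos|_force|ori'
python3 -c "
from h import *
to((.563,.2185,.093))"
```

```text
tool_pos: [0.5627, 0.2179, 0.1032]
orientation: [[-0.907, 0.01, 0.422], [0.014, 1.0, 0.007], [-0.422, 0.012, -0.907]]
wrist_force: [-0.3, -0.2, -0.8]
gripper_force: 19.1
t 24.87 pos [0.5627 0.2179 0.1032] z [ 0.422  0.007 -0.907] yaw 179.1 w 0.0267 gf 19.07290212577209 F [-0.3 -0.2 -0.8] q [ 0.4   0.29  2.19 -0.56  0.31 -0.66]
shift tool mm [4.  0.5 9.4]
```

```bash

python3 -m inch '[[0.02,0.001,-0.001,0.0018,0],[0.02,0.001,0,0.0018,0],[0.02,0.001,0,0.0018,0],[0.02,0,0,0,0]]'|grep -E 'pos|wrist_force'
python3 -m inch '[[0.02,0.0005,0,0.001,0],[0.02,0.0005,0,0.001,0],[0.02,0,0,0,0]]'|grep -E 'pos|wrist_force'
python3 -c "
from h import *
to((.563,.2185,.093))"
```

```text
tool_pos: [0.5626, 0.2182, 0.0996]
wrist_force: [0.1, -0.4, -0.8]
tool_pos: [0.5627, 0.2186, 0.0983]
wrist_force: [-0.4, -0.2, -1.1]
t 25.45 pos [0.5627 0.2186 0.0983] z [ 0.418  0.002 -0.908] yaw 179.1 w 0.0269 gf 19.072985083475942 F [-0.4 -0.2 -1.1] q [ 0.4   0.3   2.18 -0.57  0.31 -0.64]
shift tool mm [ 1.9 -0.1  5. ]
```

```bash

python3 -m inch '[[0.02,0.0006,0,0.0015,0],[0.02,0.0006,0,0.0015,0],[0.02,0,0,0,0]]'|grep -E 'pos|wrist_force'
python3 -m inch '[[0.02,0.0005,0,0.001,0],[0.02,0.0005,0,0.0005,0],[0.02,0,0,0,0]]'|grep -E 'pos|wrist_force'
python3 -m inch '[[0.02,0.0005,0,0.001,0],[0.02,0,0,0,0]]'|grep -E 'pos|wrist_force'
```

```text
tool_pos: [0.5629, 0.2191, 0.0961]
wrist_force: [0.4, -0.2, -2.3]
tool_pos: [0.5626, 0.2194, 0.095]
wrist_force: [-0.1, -0.7, -1.8]
tool_pos: [0.5627, 0.2196, 0.0943]
wrist_force: [0.6, 0.5, -0.2]
```

```bash

python3 -m inch '[[0.02,0.0005,0,0.001,0],[0.02,0,0,0,0]]'|grep -E 'pos|wrist_force'
python3 -m inch '[[0.02,0.0005,0,0.001,0],[0.02,0,0,0,0]]'|grep -E 'pos|wrist_force'
python3 -m inch '[[0.02,0.0005,0,0.001,0],[0.02,0,0,0,0]]'|grep -E 'pos|wrist_force'
```

```text
tool_pos: [0.5627, 0.2198, 0.0935]
wrist_force: [-0.2, -0.9, -1.2]
tool_pos: [0.5627, 0.22, 0.0928]
wrist_force: [0.4, 0.3, -0.9]
tool_pos: [0.5627, 0.2202, 0.092]
wrist_force: [0.4, -0.2, -1.7]
```

```bash

python3 -m inch '[[0.02,0.0005,0,0.001,0],[0.02,0,0,0,0]]'|grep -E 'pos|wrist_force'
python3 -m inch '[[0.02,0.0005,0,0.001,0],[0.02,0,0,0,0]]'|grep -E 'pos|wrist_force'
```

```text
tool_pos: [0.5628, 0.2204, 0.0913]
wrist_force: [-0.1, 0.0, -0.2]
tool_pos: [0.5629, 0.2206, 0.0907]
wrist_force: [1.2, -0.4, 0.0]
```

```bash

python3 -m inch '[[0.02,0.0005,0,0.001,0],[0.02,0,0,0,0]]'|grep -E 'pos|wrist_force'
python3 -m inch '[[0.02,0.0005,0,0.001,0],[0.02,0,0,0,0]]'|grep -E 'pos|wrist_force'
```

```text
tool_pos: [0.5633, 0.2208, 0.0904]
wrist_force: [-0.9, -1.6, 6.0]
tool_pos: [0.5639, 0.2211, 0.0903]
wrist_force: [-1.0, -4.4, 12.5]
```

Contact (12 N). Release and back out along the tool axis.

```bash

python3 -m inch '[[0.02,0,0,-0.001,0],[0.036,0,0,0,0],[0.036,0,0,0,0],[0.036,0,0,-0.01,0],[0.036,0,0,-0.025,0],[0.036,0,0,-0.035,0],[0.036,0,0,-0.04,0],[0.036,0,0,-0.04,0]]'|grep -E 'clock|pos|wrist_force|ori'
python3 -c "
from h import *
to((.563,.2185,.093))
s=arm.get_state(); f=arm.grab_frame('wrist');cv2.imwrite('pics/w6.png',f)
h=cv2.cvtColor(f,cv2.COLOR_BGR2HSV);m=((h[...,0]>15)&(h[...,0]<32)&(h[...,1]>120)&(h[...,2]>130)).astype(np.uint8)
n,l,st,c=cv2.connectedComponentsWithStats(m)
for i in range(1,n):
    if st[i,4]>15 and st[i,4]<400: print(st[i,4],c[i].round(0),atz(wray(s,c[i]),.125).round(3))
for X in [(.547,.219,.122),(.55,.303,.122),(.474,.304,.13)]: print('pred',wproj(s,X).round(0))
"
```

```text
clock: 27.95
tool_pos: [0.4984, 0.2215, 0.2274]
orientation: [[-0.912, 0.015, 0.41], [0.014, 1.0, -0.006], [-0.41, 0.0, -0.912]]
wrist_force: [0.8, -0.7, 0.4]
t 27.95 pos [0.4984 0.2215 0.2274] z [ 0.41  -0.006 -0.912] yaw 179.1 w 0.0362 gf 0.0 F [ 0.8 -0.7  0.4] q [ 0.47 -0.02  2.24 -0.36  0.58 -0.82]
shift tool mm [ -3.7  -2.  149.1]
120 [146.  33.] [0.378 0.116 0.125]
126 [414.  36.] [0.389 0.279 0.125]
112 [113.  44.] [0.381 0.091 0.125]
16 [77. 56.] [0.382 0.06  0.125]
113 [203.  54.] [0.397 0.151 0.125]
160 [295.  61.] [0.407 0.208 0.125]
136 [195.  94.] [0.424 0.142 0.125]
134 [ 54. 104.] [0.413 0.027 0.125]
20 [ 28. 106.] [ 0.41  -0.001  0.125]
85 [ 85. 130.] [0.438 0.049 0.125]
343 [167. 129.] [0.446 0.118 0.125]
18 [ 15. 155.] [ 0.449 -0.038  0.125]
150 [438. 164.] [0.478 0.305 0.125]
131 [421. 229.] [0.537 0.301 0.125]
140 [322. 231.] [0.538 0.222 0.125]
29 [ 97. 231.] [0.534 0.023 0.125]
28 [105. 240.] [0.544 0.027 0.125]
110 [231. 295.] [0.613 0.136 0.125]
38 [  4. 314.] [ 0.678 -0.232  0.125]
283 [410. 348.] [0.709 0.319 0.125]
155 [143. 390.] [ 0.841 -0.054  0.125]
18 [498. 388.] [0.84  0.481 0.125]
117 [ 11. 469.] [ 3.03  -2.439  0.125]
29 [  6. 477.] [ 4.931 -4.4    0.125]
pred [318. 237.]
pred [420. 239.]
pred [439. 162.]
```

Cap tips are at (0.478,0.305), (0.537,0.301) and (0.538,0.222): all three bulbs are in their compartments, leaning within limits. Now I go in front of the handle with the fingers shut to push.

```bash

python3 -m inch '[[0,0.02,0.005,-0.015,0],[0,0.03,0.01,0.01,0],[0,0.035,0.01,0.012,0],[0,0.035,0.01,0.015,0],[0,0.01,0.005,0.005,0],[0,0,0,0,0],[0,0,0,0,0]]'|grep -E 'clock|pos|wrist_force|ori'
python3 -c "
from h import *
to((.375,.262,.18))"
```

```text
clock: 28.58
tool_pos: [0.3935, 0.2636, 0.1486]
orientation: [[-0.911, 0.014, 0.412], [0.013, 1.0, -0.006], [-0.412, -0.0, -0.911]]
wrist_force: [0.5, -0.4, 0.3]
t 28.58 pos [0.3935 0.2636 0.1486] z [ 0.412 -0.006 -0.911] yaw 179.2 w 0.0009 gf 0.0 F [ 0.5 -0.4  0.3] q [ 0.69  0.02  2.38 -0.61  0.48 -0.35]
shift tool mm [  3.8  -1.9 -36.2]
```

```bash

python3 -m inch '[[0,0.023,0,-0.01,0],[0,0.012,0,0.018,0],[0,0.008,0,0.017,0],[0,0,0,0,0],[0,0,0,0,0]]'|grep -E 'clock|pos|wrist_force|ori'
python3 -c "
from h import *
to((.380,.262,.109))"
```

```text
clock: 29.0
tool_pos: [0.3658, 0.2637, 0.1085]
orientation: [[-0.911, 0.016, 0.413], [0.015, 1.0, -0.007], [-0.413, -0.0, -0.911]]
wrist_force: [0.3, 0.0, -0.2]
t 29.0 pos [0.3658 0.2637 0.1085] z [ 0.413 -0.007 -0.911] yaw 179.1 w 0.0005 gf 0.0 F [ 0.3  0.  -0.2] q [ 0.74  0.09  2.43 -0.77  0.42 -0.13]
shift tool mm [-13.2  -1.5   5.5]
```

```bash

python3 -m inch '[[0,-0.0091,0,0.0041,0],[0,-0.0091,0,0.0041,0],[0,-0.0055,0,0.0025,0],[0,-0.0055,0,0.0025,0],[0,-0.0073,0,0.0033,0],[0,-0.0091,0,0.0041,0],[0,-0.0109,0,0.005,0],[0,-0.0109,0,0.005,0]]'|grep -E 'pos|wrist_force'
python3 -m inch '[[0,-0.0109,0,0.005,0],[0,-0.0109,0,0.005,0],[0,-0.0109,0,0.005,0],[0,-0.0109,0,0.005,0]]'|grep -E 'pos|wrist_force'
python3 -c "
from h import *
to((.566,.262,.109))"
```

```text
tool_pos: [0.4399, 0.2627, 0.1078]
wrist_force: [-3.3, 1.5, 0.8]
tool_pos: [0.488, 0.2619, 0.1075]
wrist_force: [-3.3, 1.1, -0.6]
t 30.0 pos [0.488  0.2619 0.1075] z [ 0.413 -0.006 -0.911] yaw 179.1 w 0.0005 gf 1.3143135979771614 F [-3.3  1.1 -0.6] q [ 0.56  0.22  2.26 -0.67  0.37 -0.4 ]
shift tool mm [-71.6   1.3  30.8]
```

```bash

python3 -m inch '[[0,-0.0109,0,0.005,0],[0,-0.0109,0,0.005,0],[0,-0.0109,0,0.005,0],[0,-0.0109,0,0.005,0],[0,-0.0091,0,0.0041,0],[0,-0.0055,0,0.0025,0],[0,-0.0037,0,0.0016,0],[0,0,0,0,0]]'|grep -E 'pos|wrist_force'
python3 -m inch '[[0,-0.0018,0,0.0008,0],[0,-0.0018,0,0.0008,0],[0,0,0,0,0]]'|grep -E 'pos|wrist_force'
python3 -c "
from h import *
to((.566,.262,.109))"
```

```text
tool_pos: [0.5557, 0.2609, 0.1076]
wrist_force: [-0.5, 0.0, -1.1]
tool_pos: [0.5588, 0.2609, 0.1075]
wrist_force: [-0.4, -0.5, -1.0]
t 30.92 pos [0.5588 0.2609 0.1075] z [ 0.413 -0.006 -0.911] yaw 179.1 w 0.0005 gf 0.25407607667148113 F [-0.4 -0.5 -1. ] q [ 0.49  0.3   2.14 -0.58  0.37 -0.56]
shift tool mm [-7.1  1.2  1.6]
```

```bash

python3 -m inch '[[0,-0.0018,0,0.0008,0],[0,-0.0018,0,0.0008,0],[0,0,0,0,0]]'|grep -E 'pos|wrist_force'
python3 -m inch '[[0,-0.0018,0,0.0008,0],[0,-0.0018,0,0.0008,0],[0,0,0,0,0]]'|grep -E 'pos|wrist_force'
python3 -m inch '[[0,-0.0018,0,0.0008,0],[0,-0.0018,0,0.0008,0],[0,0,0,0,0]]'|grep -E 'pos|wrist_force'
```

```text
tool_pos: [0.563, 0.2609, 0.1076]
wrist_force: [-0.4, 0.1, -1.0]
tool_pos: [0.5662, 0.2606, 0.1071]
wrist_force: [-7.0, 1.3, 0.9]
tool_pos: [0.5673, 0.2596, 0.1054]
wrist_force: [-26.7, 1.8, 5.4]
```

```bash

python3 -m inch '[[0,0.01,0,-0.0045,0],[0,0.02,0,-0.01,0],[0,0.03,0,-0.015,0],[0,0,-0.02,-0.035,0],[0,0,-0.03,-0.03,0],[0,0,-0.035,-0.01,0],[0,0,-0.038,0,0],[0,0,-0.038,0,0]]'|grep -E 'clock|pos|wrist_force'
python3 -m inch '[[0,0,-0.038,0,0],[0,0,-0.038,0,0],[0,0,-0.038,0,0],[0,0,-0.038,0,0],[0,0,-0.038,0,0],[0,0,-0.02,0,0],[0,0,0,0,0],[0,0,0,0,0]]'|grep -E 'clock|pos|wrist_force'
python3 - <<'E'
from h import *
a=cv2.imread("pics/top0.png");b=arm.grab_frame("top")
for n,(y0,y1,x0,x1) in dict(handle=(222,245,180,240),cab=(150,220,170,255),mugs=(275,335,290,460),spots=(170,245,292,375)).items():
    t=a[y0:y1,x0:x1]; r=cv2.matchTemplate(b[y0-12:y1+12,x0-12:x1+12],t,cv2.TM_CCOEFF_NORMED); _,v,_,l=cv2.minMaxLoc(r); print(n,round(v,3),np.array(l)-12)
E
```

```text
clock: 32.33
tool_pos: [0.471, 0.101, 0.1791]
wrist_force: [0.1, 0.7, -1.0]
clock: 33.0
tool_pos: [0.4679, -0.0991, 0.1775]
wrist_force: [0.2, 1.4, 0.5]
handle 0.998 [0 0]
cab 0.997 [0 0]
mugs 0.703 [0 0]
spots 0.692 [0 0]
```

```bash
python3 -c "
from h import *
to((.5,0,.2)); print(arm.sign_off())"
```

```text
t 33.05 pos [ 0.4678 -0.0981  0.1773] z [ 0.412 -0.006 -0.911] yaw 179.0 w 0.0003 gf 0.0 F [-0.3  0.2 -0.1] q [-0.33 -0.07  2.4   0.31  0.42 -2.14]
shift tool mm [-37.2  98.7  -8. ]
the job is handed in; nothing more can be done
None
```

I handed the job in at 33 s: both globe bulbs were lowered into the rear compartments, cap up, and the drawer was pushed shut against its stop; sign-off returned no verdict, and I had no view of the bulbs or a clear one of the bench items after shutting.

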